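Wedge up the panel jig and weight the panel

TASK

Stand every wedge from the rack tip down in a slot of its own in the panel jig, and tap them all fully home with the mallet, until they go no farther; do not drive them with the fingers. When all are home, lift the two look-alike tins in turn to feel which is heavier, and stand the heavier one upright on the middle of the panel, leaving the other upright on the bench. Leave the mallet standing on its head on its round mat, and do not disturb the glue bottle, wax jar and try square.

Things in the scene. Friction and masses are not known exactly. Their poses are not given: they have to be found in the camera images.
- jig: wooden panel jig, fixed; plywood base 275 (x) x 260 (y) x 12 mm; along x: the panel, three dark sliding jaws, three slots in a row along y 85 mm apart, a fixed beam at +x; tops of jaws, beam and blocks between slots 82 mm above the bench; origin under the base, 7.5 mm to +x of its middle; x towards the beam, z up
- slot1 (a point): slot 1 (right: y = -85 mm in the jig) of the jig: the middle of its floor, 12 mm above the bench, axes of the jig. The slot is 70 mm deep, 46 mm wide (y) and tapers along x like the wedge, between a sloping fixed cheek (+x) and a sliding jaw (-x). A wedge is home when its tip stands on the floor with its origin at this point within a few mm; 30 mm of it then stand out above the slot
- slot2 (a point): slot 2 (middle: y = 0 mm in the jig) of the jig: the middle of its floor, 12 mm above the bench, axes of the jig. The slot is 70 mm deep, 46 mm wide (y) and tapers along x like the wedge, between a sloping fixed cheek (+x) and a sliding jaw (-x). A wedge is home when its tip stands on the floor with its origin at this point within a few mm; 30 mm of it then stand out above the slot
- slot3 (a point): slot 3 (left: y = 85 mm in the jig) of the jig: the middle of its floor, 12 mm above the bench, axes of the jig. The slot is 70 mm deep, 46 mm wide (y) and tapers along x like the wedge, between a sloping fixed cheek (+x) and a sliding jaw (-x). A wedge is home when its tip stands on the floor with its origin at this point within a few mm; 30 mm of it then stand out above the slot
- jaw1 (a joint): slot 1: travel (m) of the slot's sliding jaw along the jig's -x; starts at 0 to 0.002, about 0.0065 with the wedge home; held by friction. A wedge set down in the slot stops and stays with its tip (0.0065 - travel)/0.26 above the floor and (0.0065 - travel)/2 to +x of the slot's point. Pressing its top with 10 to 20 N drives it down, the jaw giving way, until the tip meets the floor
- jaw2 (a joint): slot 2: travel (m) of the slot's sliding jaw along the jig's -x; starts at 0 to 0.002, about 0.0065 with the wedge home; held by friction. A wedge set down in the slot stops and stays with its tip (0.0065 - travel)/0.26 above the floor and (0.0065 - travel)/2 to +x of the slot's point. Pressing its top with 10 to 20 N drives it down, the jaw giving way, until the tip meets the floor
- jaw3 (a joint): slot 3: travel (m) of the slot's sliding jaw along the jig's -x; starts at 0 to 0.002, about 0.0065 with the wedge home; held by friction. A wedge set down in the slot stops and stays with its tip (0.0065 - travel)/0.26 above the floor and (0.0065 - travel)/2 to +x of the slot's point. Pressing its top with 10 to 20 N drives it down, the jaw giving way, until the tip meets the floor
- panel (a point): middle of the top face of the light wooden panel lying in the jig, 45 mm above the bench, axes of the jig; the face is 150 (x) x 236 (y) mm; a stop strip 10 mm higher runs along its -x edge and the jaws, 37 mm higher, along its +x edge
- rack: plywood wedge rack fixed to the bench, 193 (x) x 64 (y) x 55 mm, three pockets in a row along x, 59 mm apart, floor 8 mm above the bench; origin at the centre of its underside, z up
- wedge1: wooden wedge standing tip down in the rack, 100 mm tall, 40 mm wide (y), tapering along x from 36 mm thick at the top to 10 mm at the tip, both broad faces alike; 0.12 kg; origin at the middle of the tip's underside, z up; its top starts 53 mm above the rack's top; grasp it from above across its 40 mm width. Two or three of the three wedges are there (absent: None)
- wedge2: wooden wedge standing tip down in the rack, 100 mm tall, 40 mm wide (y), tapering along x from 36 mm thick at the top to 10 mm at the tip, both broad faces alike; 0.12 kg; origin at the middle of the tip's underside, z up; its top starts 53 mm above the rack's top; grasp it from above across its 40 mm width. Two or three of the three wedges are there (absent: None)
- wedge3: wooden wedge standing tip down in the rack, 100 mm tall, 40 mm wide (y), tapering along x from 36 mm thick at the top to 10 mm at the tip, both broad faces alike; 0.12 kg; origin at the middle of the tip's underside, z up; its top starts 53 mm above the rack's top; grasp it from above across its 40 mm width. Two or three of the three wedges are there (absent: None)
- mallet: carver's mallet standing on its head: round wooden head 64 mm across, 45 mm high, with a square handle 26 x 26 mm straight up from it to 128 mm total height; 0.35 kg; origin at the centre of the head's striking face (underside), z up along the handle. Hold it by the handle from above and tap with the striking face
- mat: round black mat, 130 mm across, flat on the bench (1 mm, does not raise what stands on it): the mallet's place; origin at its centre
- tin_p: one of two look-alike closed steel tins with a paper band, 56 (x) x 90 (y) x 70 (z) mm, one 0.7 to 0.95 kg, the other 0.3 to 0.5 kg, which cannot be seen; origin at the centre of its underside, z up; stands on the bench; grasp it from above across its 56 mm width
- tin_q: one of two look-alike closed steel tins with a paper band, 56 (x) x 90 (y) x 70 (z) mm, one 0.7 to 0.95 kg, the other 0.3 to 0.5 kg, which cannot be seen; origin at the centre of its underside, z up; stands on the bench; grasp it from above across its 56 mm width
- glue: bystander: bottle 60 mm across, 160 mm high, origin at the centre of its underside
- wax: bystander: jar 80 mm across, 60 mm high, origin at the centre of its underside
- square: bystander: try square lying flat, wooden stock 120 mm along x, steel blade 155 mm along y, 18 mm high, origin under the middle of the stock
Mind the look-alikes: they are no part of the job. Leave any blue or purple look-alike of the wedge3 alone.

How it is judged:
By the outcome, as a careful person would: the job done as asked, in the order asked, and still so for the second after the job is handed in, with the robot touching nothing.
Of wedge1, wedge2, wedge3 only 2 to 3 are there at a start; the rules pass over those that are not, and their reading is None.
At some moment in a run one of mallet, tin_p, tin_q may be knocked a few centimetres aside while the robot is not near it.
It also fails if it takes over 210 s, if anything falls off the work surface, if the arm or the gripper's body presses on something with over 40 N, if the wrist force passes 120 N, or if a joint passes its speed limit or range.

ROBOT

A 6-joint arm with a two-finger parallel gripper is mounted at the origin on the work surface. World frame = base frame: x ahead of the robot, y to its left, z up, the work surface at z = 0. Lengths are in m, angles in rad, forces in N, time in s.
With the tool pointing down it reaches from about 0.375 to 0.9 m from the base axis. Payload 3.1 kg.
Tool frame: the origin (TCP) lies between the finger pads; the fingertips stand robot.tip_extent ahead of it and the grasp point (between the pads) lies 3 mm ahead of it (robot.tip_extent is the distance from the TCP to the fingertips, in m); z points along the fingers, x is the direction in which the jaws open and shut, and the axes are right-handed (so a half turn about z gives the same grasp; the last joint's range is limited). The gripper opens to 87 mm and grips with 3 to 60 N. Pads are 19 mm wide; open, the fingers measure 117 mm over their backs; the gripper's body (75 mm by 190 mm) begins 51 mm behind the grasp point.
Start: joints at [-1.516, 0.527, 1.433, -0, 1.181, -0.178], TCP at [0.144, -0.608, 0.245] pointing down, gripper open.
Joint ranges: [-3.08, 3.08], [-0.75, 2.2], [0.22, 2.44], [-1.43, 4.57], [0, 2.65], [-2.85, 2.85]. Speed limits (rad/s): [2.79, 2.79, 3.14, 3.14, 3.14, 3.14].

INTERFACE

Orientations are given as a unit quaternion [x, y, z, w].
In Python, from rig import robot, cams gives the robot as it stands.
- The arm moves only by the tool carry_out, never from a script. Its argument "steps" is a list of rows, each a list of 3 entries, a list of its own where there are three numbers: the shift along the world's x, y, z in cm, then the turn about the world's z in degrees, then the closure, from 0 (fully open) to 1 (shut). In form: [[[dx, dy, dz], spin, fingers], ...]. A call has 1 to 10 rows; each row shifts and turns the pose as measured when the row begins; what a row does not reach is not made up. A row lasts 1/10 s, in which the tool goes at most 50 mm and 8.59 degrees, less where a joint would pass 70% of its speed; a pose out of reach is approached as far as the arm can. A call with a gripper value outside its range is refused whole. The fingers move at their own pace and stop on an object; "squeeze" is the grip in N (left out, the last holds). Time passes only in rows, so rows that do not move let the fingers close. It gives the time, the measured TCP pose, the force and the opening at its end, in the units of the state.
- robot.get_obs(): the state, without advancing time (a new reading comes with each control period).
- cams.camera(name): name is "scene" or "side" or "wrist"; returns a dict with "pixels" (420x560x3 uint8, red, green, blue), "fx", "fy", "cx", "cy" (pixels), "eye" and "rotation" of the camera in the world. Camera axes: x right, y up, looking along -z (the intrinsics and any distortion apply to the point x, -y, -z); pixel columns grow to the right and rows downward; lengths in m; the calibration is good to about 2 mm. A picture is of the moment at which its call begins. There is no depth.
- robot.hand_in(): hands the job in, once; it reports no verdict.
The state is a dict: "time": time; "q": joint angles; "joint_velocities": joint speeds; "joint_torque": joint torques, N m; "position": TCP position; "tool_rot": TCP orientation; "ft_force": force on the tool from outside, world axes, zero at the start; "moment": the same for the moment, N m; "grip_width": finger opening in m.
Only numpy, scipy, OpenCV 4.12 (cv2) and the standard library are available. Lean on these libraries where they do the work, as an engineer would, in place of code of your own. Each camera call takes 0.05 s, during which the arm holds its last target. There are 200 camera calls.

## Working session

There is one attempt and no reset: what is moved stays moved. The work goes in short steps, Python scripts to look and compute and a tool call to move; the robot and the scene stay as the last step left them, time stands still between calls to the robot, and variables do not carry over. Pictures are saved under pics/ and viewed, about 12 in all and at most 16, crops included, and the job is handed in when it is done.

Besides the shell and the picture viewer there is one more tool, called after "Call:" as name([rows], argument=value, ...), one row to a line, values as JSON. carry_out: Moves the arm, as the interface text tells. Its arguments: {"type":"object","properties":{"steps":{"type":"array"},"squeeze":{"type":"number"}},"required":["steps"]}

```bash
ls; mkdir -p pics; cat > h.py <<'E'
import numpy as np, cv2
from rig import robot, cams
def snap(n,f):
    c=cams.camera(n); cv2.imwrite('pics/'+f,c['pixels'][:,:,::-1]); np.save('pics/'+f[:-4]+'.npy',c,allow_pickle=True); return c
def load(f): return np.load('pics/'+f+'.npy',allow_pickle=True).item()
def ray(c,u,v):
    d=np.array([(u-c['cx'])/c['fx'],-(v-c['cy'])/c['fy'],-1.]); return np.array(c['rotation'])@d
def plane(c,u,v,z):
    d=ray(c,u,v); e=np.array(c['eye']); return e+d*(z-e[2])/d[2]
def proj(c,p):
    q=np.array(c['rotation']).T@(np.array(p)-np.array(c['eye'])); return c['cx']-c['fx']*q[0]/q[2], c['cy']+c['fy']*q[1]/q[2]
E
python3 - <<'E'
from h import *
print(robot.get_obs()); print(robot.tip_extent)
for n in ['scene','side','wrist']:
    c=snap(n,n+'0.png'); print(n,{k:np.round(v,4) if k!='pixels' else 0 for k,v in c.items()})
E
```

```text
pics
{'time': 0.0, 'q': array([-1.51649422e+00,  5.28479420e-01,  1.43389890e+00,  8.80772514e-06,
        1.18139279e+00, -1.78456667e-01]), 'joint_velocities': array([ 0.00153616,  0.00148278, -0.00018948,  0.0013144 ,  0.00127485,
        0.0016402 ]), 'joint_torque': array([-2.70339951e-04, -4.40040135e+01, -1.76594836e+01,  6.33455906e-02,
        5.82415215e-02, -1.62336551e-04]), 'position': array([ 0.14418382, -0.60743848,  0.24356452]), 'tool_rot': array([ 7.84429111e-01, -6.20217529e-01, -7.17884992e-04, -8.19195824e-04]), 'ft_force': array([ 0.19895246, -0.39086936, -0.00718908]), 'moment': array([ 0.00701184, -0.02717145, -0.01605283]), 'grip_width': 0.08704834377950652}
0.022
scene {'pixels': 0, 'fx': np.float64(491.6236), 'fy': np.float64(491.6236), 'cx': np.float64(290.0737), 'cy': np.float64(210.8528), 'eye': array([1.0321, 0.554 , 1.0055]), 'rotation': array([0.0996, 0.3008, 0.8948, 0.3145])}
side {'pixels': 0, 'fx': np.float64(503.2483), 'fy': np.float64(503.2483), 'cx': np.float64(278.8337), 'cy': np.float64(206.6139), 'eye': array([ 0.5334, -0.8046,  1.055 ]), 'rotation': array([ 0.3267, -0.0148, -0.024 ,  0.9447])}
wrist {'pixels': 0, 'fx': np.float64(323.5282), 'fy': np.float64(323.5282), 'cx': np.float64(281.32), 'cy': np.float64(213.8923), 'eye': array([ 0.2223, -0.5888,  0.3851]), 'rotation': array([-0.1147,  0.0912, -0.6137,  0.7759])}
```

```bash
sed -i "s/^def snap/from scipy.spatial.transform import Rotation as R\ndef snap/; s/np.array(c\['rotation'\])/R.from_quat(c['rotation']).as_matrix()/" h.py; python3 -c "
from h import *
print(load('scene0').keys())"
```

```text
dict_keys(['pixels', 'fx', 'fy', 'cx', 'cy', 'eye', 'rotation'])
```

View pics/scene0.png

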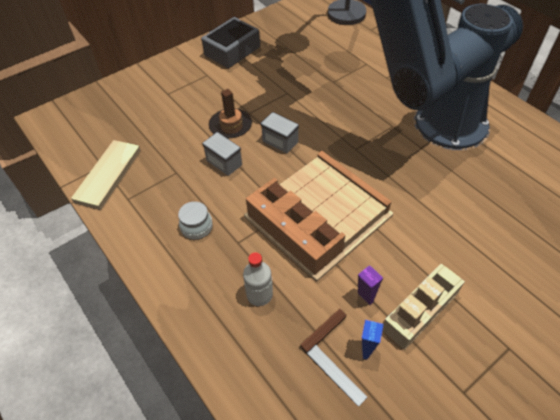

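View pics/side0.png

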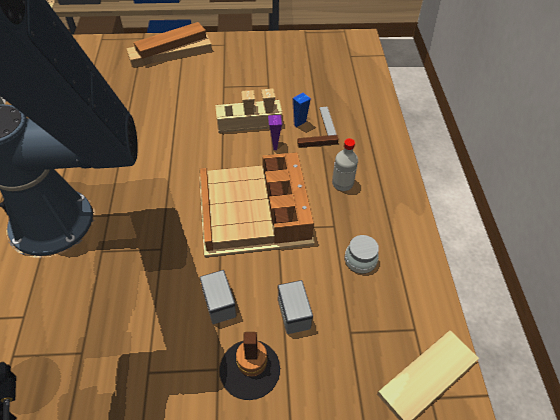

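```bash
python3 - <<'E'
from h import *
s=load('side0');c=load('scene0')
P=lambda c,u,v,z:np.round(plane(c,u,v,z),3)[:2]
print('wedges side',P(s,248,97,.108),P(s,268,95,.108),'scene',P(c,411,307,.108),P(c,430,286,.108))
print('jig side corners base',P(s,204,253,.012),P(s,314,242,.012))
print('slots top side',P(s,275,162,.082),P(s,280,187,.082),P(s,286,213,.082))
print('slots top scene',P(c,275,187,.082),P(c,298,210,.082),P(c,326,232,.082))
print('tins side',P(s,216,289,.07),P(s,294,296,.07),'scene',P(c,281,125,.07),P(c,222,147,.07))
print('mallet top side',P(s,250,336,.128),'scene',P(c,227,93,.128)); print('mat',P(s,250,370,0))
print('bys', P(s,349,143,.16),P(s,364,245,.06))
print('decoy', P(s,276,117,.1),P(s,303,97,.1),)
w=load('wrist0'); m=R.from_quat(w['rotation']).as_matrix(); o=robot.get_obs(); T=R.from_quat(o['tool_rot']).as_matrix()
print(T.T@(w['eye']-o['position']), -m[:,2], T.T@(-m[:,2]), T[:,0])
E
```

```text
wedges side [0.519 0.344] [0.577 0.351] scene [0.582 0.358] [0.517 0.35 ]
jig side corners base [ 0.4   -0.123] [ 0.673 -0.103]
slots top side [0.586 0.109] [0.594 0.022] [ 0.604 -0.062]
slots top scene [ 0.591 -0.076] [0.591 0.014] [0.582 0.103]
tins side [ 0.437 -0.256] [ 0.608 -0.282] scene [ 0.438 -0.249] [ 0.61  -0.281]
mallet top side [ 0.511 -0.395] scene [ 0.512 -0.392]
mat [ 0.507 -0.415]
bys [0.771 0.093] [ 0.785 -0.149]
decoy [0.596 0.264] [0.679 0.347]
[-0.00052876 -0.08045179 -0.14131638] [-0.28224588 -0.06607762 -0.95706375] [7.84738534e-04 2.90171585e-01 9.56974313e-01] [ 0.23066809 -0.97303107 -0.0016658 ]
```

Call:
carry_out([
  [[3.8,2.6,1.2],-0.6,0],
  [[3.8,2.6,1.2],-0.6,0],
  [[3.8,2.6,1.2],-0.6,0],
  [[3.8,2.6,1.2],-0.6,0],
  [[3.8,2.6,1.2],-0.6,0],
  [[3.8,2.6,1.2],-0.6,0],
  [[3.8,2.6,1.2],-0.6,0],
  [[3.8,2.6,1.2],-0.6,0],
  [[3.8,2.6,1.2],-0.6,0],
  [[0,0,0],0,0],
])

```text
time: 1.15
position: [0.4948, -0.3624, 0.3517]
tool_rot: [0.751, -0.66, -0.002, -0.003]
ft_force: [-0.8, 0.4, 0.9]
grip_width: 0.0874
```

```bash
python3 - <<'E'
from h import *
snap('wrist','wA.png')
E
```

Call:
carry_out([
  [[0.8,4.5,0],-1,0],
  [[0.8,4.5,0],-1,0],
  [[0.8,4.5,0],0,0],
  [[0.8,4.5,0],0,0],
  [[0.3,4.5,0],0,0],
  [[0,4.5,0],0,0],
  [[0,4.5,0],0,0],
  [[0,4.5,0],0,0],
  [[0,2,0],0,0],
  [[0,0,0],0,0],
])

```text
time: 2.2
position: [0.5168, 0.0171, 0.3422]
tool_rot: [0.732, -0.681, -0.009, 0.004]
ft_force: [-0.7, -0.0, -0.2]
grip_width: 0.0872
```

```bash
python3 - <<'E'
from h import *
snap('wrist','wB.png')
E
```

Call:
carry_out([
  [[0.0,4.5,0],0,0],
  [[0.0,4.5,0],0,0],
  [[0,4.5,0],0,0],
  [[0,4.5,0],0,0],
  [[0,4.5,0],0,0],
  [[0,4.5,0],0,0],
  [[0,4.5,0],0,0],
  [[0,0,0],0,0],
])

```text
time: 3.05
position: [0.5232, 0.3214, 0.3383]
tool_rot: [0.722, -0.692, -0.006, 0.008]
ft_force: [-0.9, -0.8, 0.0]
grip_width: 0.087
```

```bash
python3 - <<'E'
from h import *
snap('wrist','wC.png')
a=[cv2.imread('pics/%s.png'%n) for n in ('wB','wC')]
cv2.imwrite('pics/BC.png',cv2.resize(np.vstack(a),None,fx=.714,fy=.714,interpolation=cv2.INTER_AREA))
E
```

```text
(no output)
```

View pics/BC.png

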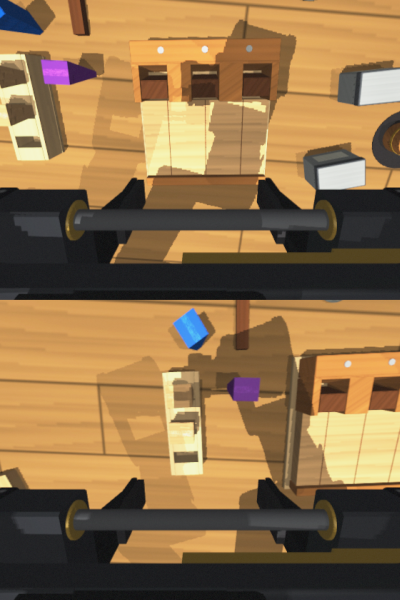

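```bash
cat >> h.py <<'E'
def crop(f,x0,y0,x1,y1,k,out,step=20):
    im=cv2.imread('pics/'+f+'.png')[y0:y1,x0:x1]; im=cv2.resize(im,None,fx=k,fy=k,interpolation=cv2.INTER_CUBIC)
    for x in range(-(-x0//step)*step,x1,step): cv2.line(im,((x-x0)*k,0),((x-x0)*k,6),(0,0,255),1); cv2.putText(im,str(x),((x-x0)*k,16),0,.35,(0,0,255),1)
    for y in range(-(-y0//step)*step,y1,step): cv2.line(im,(0,(y-y0)*k),(6,(y-y0)*k),(0,0,255),1); cv2.putText(im,str(y),(8,(y-y0)*k+4),0,.35,(0,0,255),1)
    cv2.imwrite('pics/'+out,im)
E
python3 - <<'E'
from h import *
crop('wB',175,45,400,260,3,'cB.png'); crop('wC',210,80,400,260,4,'cC.png')
print(robot.get_obs()['tool_rot'])
E
```

```text
[ 0.72149421 -0.69233674 -0.00545318  0.00928471]
```

View pics/cB.png

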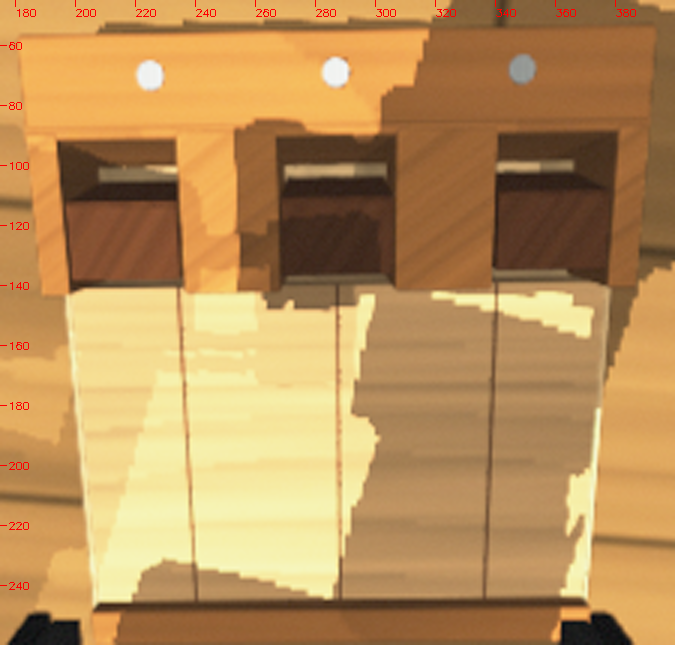

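View pics/cC.png

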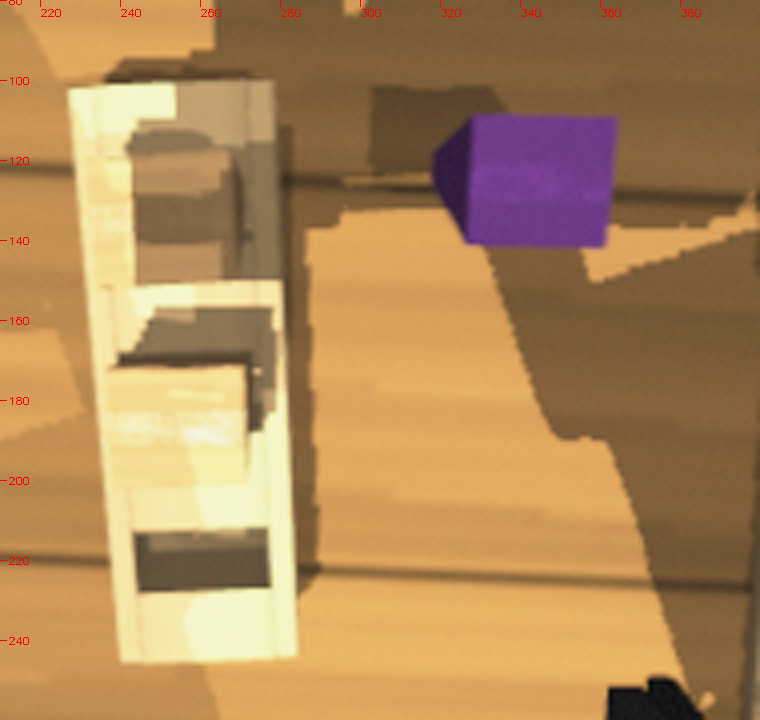

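```bash
python3 - <<'E'
from h import *
b=load('wB'); c=load('wC')
B=lambda u,v,z:plane(b,175+u/3,45+v/3,z)[:2]
C=lambda u,v,z:plane(c,210+u/4,80+v/4,z)[:2]
d=[B(150,75,.082),B(336,71,.082),B(522,68,.082)]
print('dots s3,s2,s1',d,[np.linalg.norm(d[i]-d[i+1]) for i in (0,1)])
yv=d[0]-d[2]; yv/=np.linalg.norm(yv); xv=np.array([yv[1],-yv[0]]); print('jig yaw deg',np.degrees(np.arctan2(xv[1],xv[0])))
J=lambda u,v,z:np.round(np.array([(B(u,v,z)-d[1])@xv,(B(u,v,z)-d[1])@yv])*1000,1)
for n,p in dict(beamL=(20,35,.082),beamR=(655,28,.082),blkL=(40,293,.082),blkR=(637,287,.082),s3cheekL=(58,141,.082),s3cheekR=(176,140,.082),s2L=(277,136,.082),s2R=(397,135,.082),s1L=(497,132,.082),s1R=(617,132,.082),jaw3R=(177,200,.082),jaw2=(335,195,.082),jaw1=(550,189,.082),floor3=(130,166,.012),floor3b=(130,180,.012),floor2=(335,164,.012),floor2b=(335,178,.012),panL=(93,603,.045),panR=(590,600,.045)).items(): print(n,J(*p))
print('rack corners',[np.round(C(*p,.055),4) for p in [(68,88),(274,80),(297,655),(120,662)]])
r=[C(*p,.055) for p in [(68,88),(274,80),(297,655),(120,662)]]
print('sizes',[np.linalg.norm(r[i]-r[i-1]) for i in range(4)], 'ctr',np.mean(r,0),'yaw',[np.degrees(np.arctan2(*(a-e)[::-1])) for a,e in ((r[0],r[3]),(r[1],r[2]))])
for q in ([(110,368),(246,365),(249,445),(110,487)],[(133,152),(235,150),(240,278),(136,282)]): 
    print('wedge tops',[np.round(C(*p,.108),4) for p in q],np.mean([C(*p,.108) for p in q],0))
E
```

```text
dots s3,s2,s1 [array([0.63709446, 0.0923261 ]), array([0.64347447, 0.02209147]), array([ 0.64947999, -0.04784928])] [np.float64(0.07052380775989116), np.float64(0.07019811002766439)]
jig yaw deg 5.04939580740477
beamL [ 14.4 118.4]
beamR [  12.7 -119. ]
blkL [-80.5 120.8]
blkR [ -81.9 -120.3]
s3cheekL [-23.  107.8]
s3cheekR [-23.4  62.1]
s2L [-22.6  23. ]
s2R [-23.  -23.2]
s1L [-22.6 -61.7]
s1R [ -23.4 -107.7]
jaw3R [-45.5  63.1]
jaw2 [-44.6   0.9]
jaw1 [-43.8 -83.2]
floor3 [-30.6  94. ]
floor3b [-36.7  94.4]
floor2 [-31.3   0.1]
floor2b [-37.4   0.2]
panL [-233.1  121.3]
panR [-234.7 -121.5]
rack corners [array([0.6113, 0.3919]), array([0.6163, 0.3284]), array([0.4245, 0.3126]), array([0.4192, 0.3752])]
sizes [np.float64(0.19275985701026171), np.float64(0.06367614477910429), np.float64(0.19245920041550083), np.float64(0.0628722117962954)] ctr [0.51784232 0.35201103] yaw [np.float64(4.948643944231853), np.float64(4.709738118159757)]
wedge tops [array([0.5347, 0.3722]), array([0.5372, 0.333 ]), array([0.5136, 0.3314]), array([0.499 , 0.3722])] [0.52114856 0.35220515]
wedge tops [array([0.5948, 0.366 ]), array([0.5965, 0.338 ]), array([0.5619, 0.3356]), array([0.5596, 0.3649])] [0.57821343 0.35110656]
```

Call:
carry_out([
  [[0.9,0.6,-3],0.4,0.25],
  [[0.9,0.6,-3],0.4,0.25],
  [[0.9,0.6,-3],0.4,0.25],
  [[0.9,0.6,-3],0.4,0.25],
  [[0.9,0.6,-3],0.4,0.25],
  [[0.9,0.6,-2.5],0.4,0.25],
  [[0,0,0],0,0.25],
  [[0,0,0],0,0.25],
], squeeze=30)

```text
time: 3.9
position: [0.5882, 0.3311, 0.1569]
tool_rot: [0.729, -0.685, -0.001, 0.012]
ft_force: [0.2, 0.1, 0.9]
grip_width: 0.0652
```

```bash
cat >> h.py <<'E'
def st():
    o=robot.get_obs(); T=R.from_quat(o['tool_rot']).as_matrix()
    print('t',round(o['time'],2),'pos',np.round(o['position'],4),'yaw',round(np.degrees(np.arctan2(T[1,0],T[0,0])),2),'tilt',np.round(T[:2,2],4),'F',np.round(o['ft_force'],1),'w',round(o['grip_width'],4))
E
python3 -c "
from h import *
st()"
```

```text
t 3.9 pos [0.5882 0.3311 0.1569] yaw -86.41 tilt [-0.019  -0.0162] F [0.2 0.1 0.9] w 0.0652
```

Call:
carry_out([
  [[-0.5,0.9,0],0.4,0.25],
  [[-0.5,0.9,0],0.4,0.25],
  [[-0.2,0.8,0],0.4,0.25],
  [[0,0,0],0,0.25],
  [[0,0,0],0,0.25],
])

```text
time: 4.4
position: [0.5768, 0.358, 0.1636]
tool_rot: [0.736, -0.677, 0.001, 0.009]
ft_force: [-0.4, 0.3, 0.3]
grip_width: 0.065
```

```bash
python3 -c "
from h import *
st(); c=snap('wrist','wD.png'); print(proj(c,(.5766,.357,.108)))"
```

```text
t 4.4 pos [0.5768 0.358  0.1636] yaw -85.21 tilt [-0.0109 -0.0138] F [-0.4  0.3  0.3] w 0.065
(np.float64(282.26378748158305), np.float64(243.5276182594528))
```

Call:
carry_out([
  [[0,0,-1.5],0,0.25],
  [[0,0,-1.5],0,0.25],
  [[0,0,-1.5],0,0.25],
  [[0,0,-1.5],0,0.25],
  [[0,0,-1],0,0.25],
  [[0,0,0],0,0.25],
])

```text
time: 5.05
position: [0.5752, 0.3569, 0.0851]
tool_rot: [0.736, -0.677, -0.0, 0.011]
ft_force: [-0.0, -0.2, 1.0]
grip_width: 0.0654
```

Call:
carry_out([
  [[0.1,0,0.3],0,0.25],
  [[0,0,0],0,0.6],
  [[0,0,0],0,0.7],
  [[0,0,0],0,0.7],
  [[0,0,0],0,0.7],
])

```text
time: 5.55
position: [0.5777, 0.3574, 0.0897]
tool_rot: [0.736, -0.677, 0.0, 0.009]
ft_force: [0.6, 1.3, 0.7]
grip_width: 0.0411
```

Call:
carry_out([
  [[0,0,1],0,0.8],
  [[0,0,1.5],0,0.8],
  [[0,0,2],0,0.8],
  [[0,0,2.5],0,0.8],
  [[0,0,2.5],0,0.8],
  [[0,0,2.5],0,0.8],
  [[0,0,2],0,0.8],
  [[0,0,0],0,0.8],
  [[0,0,0],0,0.8],
])

```text
time: 6.45
position: [0.5765, 0.3571, 0.244]
tool_rot: [0.736, -0.677, 0.002, 0.007]
ft_force: [-0.3, -0.2, -2.0]
grip_width: 0.0397
```

```bash
python3 -c "
from h import *
st()"
```

```text
t 6.45 pos [0.5765 0.3571 0.244 ] yaw -85.22 tilt [-0.0069 -0.0125] F [-0.3 -0.2 -2. ] w 0.0397
```

Call:
carry_out([
  [[0.3,-3.2,0],0,0.8],
  [[0.3,-3.2,0],0,0.8],
  [[0.3,-3.2,0],0,0.8],
  [[0.3,-3.2,0],0,0.8],
  [[0.3,-3.2,0],0,0.8],
  [[0.3,-3.2,0],0,0.8],
  [[0.3,-3,0],0,0.8],
  [[0.3,-2,0],0,0.8],
  [[0,0,0],0,0.8],
  [[0,0,0],0,0.8],
])

```text
time: 7.45
position: [0.592, 0.1064, 0.232]
tool_rot: [0.737, -0.676, -0.006, 0.015]
ft_force: [-0.2, 0.1, -1.6]
grip_width: 0.0398
```

```bash
python3 -c "
from h import *
st(); 
c=snap('wrist','wE.png'); print([proj(c,p) for p in ((.602,.1038,.162),(.599,.1035,.012))])"
```

```text
t 7.45 pos [0.592  0.1064 0.232 ] yaw -85.07 tilt [-0.029  -0.0138] F [-0.2  0.1 -1.6] w 0.0398
[(np.float64(285.659609703074), np.float64(220.130555502291)), (np.float64(282.3426992454878), np.float64(177.85876498455298))]
```

Call:
carry_out([
  [[0.6,0,0],0,0.8],
  [[0.6,-0.1,0],0,0.8],
  [[0.1,0,-1],0,0.8],
  [[0.1,0,-1.5],0,0.8],
  [[0.1,0,-1.5],0,0.8],
  [[0,0,-1],0,0.8],
  [[0,0,0],0,0.8],
  [[0,0,0],0,0.8],
])

```text
time: 8.3
position: [0.6079, 0.1113, 0.1773]
tool_rot: [0.74, -0.673, -0.007, 0.015]
ft_force: [0.4, -0.4, -1.5]
grip_width: 0.0396
```

```bash
python3 -c "
from h import *
st(); 
snap('wrist','wE.png');snap('scene','sE.png'); snap('side','tE.png')
a=cv2.imread('pics/wE.png')[60:380,120:440]
b=cv2.resize(cv2.imread('pics/sE.png')[140:280,230:400],None,fx=2.3,fy=2.3)[:320]
d=cv2.resize(cv2.imread('pics/tE.png')[120:250,200:330],None,fx=2.5,fy=2.5)[:320]
cv2.imwrite('pics/E.png',np.hstack([a,b]))"
```

```text
t 8.3 pos [0.6079 0.1113 0.1773] yaw -84.59 tilt [-0.0297 -0.0132] F [ 0.4 -0.4 -1.5] w 0.0396
```

View pics/E.png

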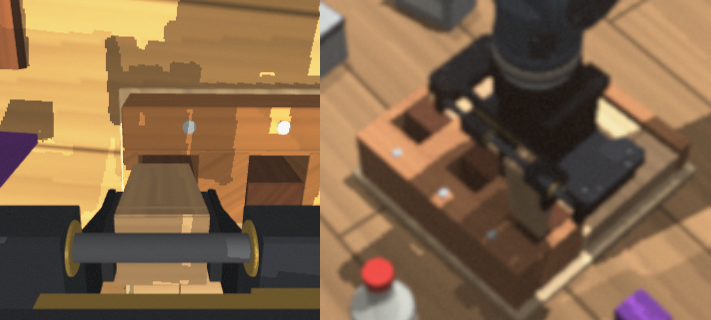

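Call:
carry_out([
  [[-0.3,-0.4,0],-0.3,0.8],
  [[0,-0.25,0],0,0.8],
  [[0,0,0],0,0.8],
  [[0,0,0],0,0.8],
])

```text
time: 8.85
position: [0.6059, 0.1037, 0.1803]
tool_rot: [0.737, -0.675, -0.005, 0.013]
ft_force: [-0.0, 0.3, -1.5]
grip_width: 0.0398
```

Call:
carry_out([
  [[-0.15,0.1,-0.6],0,0.8],
  [[0,0,-0.8],0,0.8],
  [[0,0,-0.8],0,0.8],
  [[0,0,-0.6],0,0.8],
  [[0,0,0],0,0.8],
  [[0,0,0],0,0.8],
])

```text
time: 9.45
position: [0.6037, 0.1048, 0.1488]
tool_rot: [0.737, -0.675, -0.005, 0.014]
ft_force: [0.4, -0.0, -1.3]
grip_width: 0.0397
```

Call:
carry_out([
  [[0,0,-0.6],0,0.8],
  [[0,0,-0.6],0,0.8],
  [[0,0,-0.6],0,0.8],
  [[0,0,-0.4],0,0.8],
  [[0,0,0],0,0.8],
])

```text
time: 9.95
position: [0.604, 0.1049, 0.1251]
tool_rot: [0.737, -0.675, -0.005, 0.013]
ft_force: [-1.0, 0.6, -0.9]
grip_width: 0.0398
```

Call:
carry_out([
  [[0,0,-0.3],0,0.8],
  [[0,0,-0.2],0,0.8],
  [[0,0,0],0,0.8],
])

```text
time: 10.25
position: [0.6042, 0.1049, 0.1197]
tool_rot: [0.737, -0.675, -0.005, 0.013]
ft_force: [-0.2, -0.7, -1.5]
grip_width: 0.0397
```

```bash
python3 -c "
from h import *
st()"
```

```text
t 10.25 pos [0.6042 0.1049 0.1197] yaw -84.96 tilt [-0.0253 -0.0131] F [-0.2 -0.7 -1.5] w 0.0397
```

Call:
carry_out([
  [[0,0,-0.2],0,0.8],
  [[0,0,0],0,0.8],
])

```text
time: 10.45
position: [0.6039, 0.1049, 0.1178]
tool_rot: [0.737, -0.675, -0.005, 0.014]
ft_force: [0.3, 0.6, -0.4]
grip_width: 0.0398
```

Slight unloading is visible; release and rise.

Call:
carry_out([
  [[0,0,0],0,0.3],
  [[0,0,0],0,0.2],
  [[0,0,0],0,0.2],
  [[0,0,0.5],0,0.2],
  [[0,0,1.5],0,0.2],
  [[0,0,2.5],0,0.2],
  [[0,0,3],0,0.2],
  [[0,0,3],0,0.2],
  [[0,0,0],0,0.2],
])

```text
time: 11.35
position: [0.6048, 0.1048, 0.2288]
tool_rot: [0.737, -0.675, -0.004, 0.012]
ft_force: [1.8, -0.1, 0.6]
grip_width: 0.0698
```

Call:
carry_out([
  [[-0.9,3.1,0],0,0.25],
  [[-0.9,3.1,0],0,0.25],
  [[-0.9,3.1,0],0,0.25],
  [[-0.9,3.1,0],0,0.25],
  [[-0.9,3.1,0],0,0.25],
  [[-0.9,3.1,-0.5],0,0.25],
  [[-0.9,3.1,-0.5],0,0.25],
  [[-0.9,2.5,-0.5],0,0.25],
  [[0,0,-0.5],0,0.25],
  [[0,0,0],0,0.25],
])

```text
time: 12.35
position: [0.528, 0.3533, 0.2063]
tool_rot: [0.736, -0.677, -0.003, 0.013]
ft_force: [0.1, 0.1, -0.6]
grip_width: 0.0648
```

```bash
python3 -c "
from h import *
st(); 
snap('scene','sF.png'); snap('side','tF.png'); snap('wrist','wF.png')
b=cv2.resize(cv2.imread('pics/sF.png')[150:270,240:400],None,fx=2.5,fy=2.5)
d=cv2.resize(cv2.imread('pics/tF.png')[130:250,190:350],None,fx=2.5,fy=2.5)
cv2.imwrite('pics/F.png',np.hstack([d,b]))"
```

```text
t 12.35 pos [0.528  0.3533 0.2063] yaw -85.15 tilt [-0.0225 -0.0153] F [ 0.1  0.1 -0.6] w 0.0648
```

View pics/F.png

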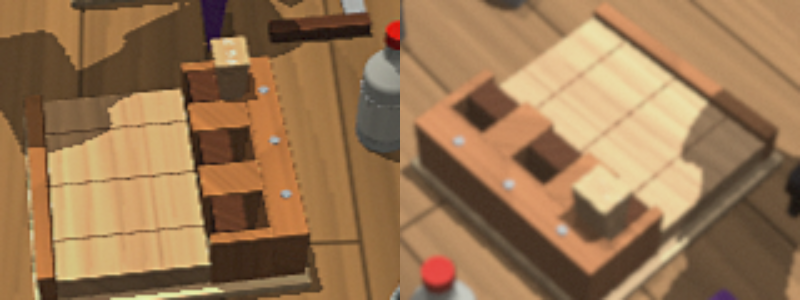

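Call:
carry_out([
  [[-0.5,0,-0.5],0,0.25],
  [[-0.3,0,-1.5],0,0.25],
  [[0,0,-2],0,0.25],
  [[0,0,-2],0,0.25],
  [[0,0,-2],0,0.25],
  [[0,0,-1.5],0,0.25],
  [[0,0,-0.5],0,0.25],
  [[0,0,0],0,0.25],
  [[0,0,0],0,0.25],
])

```text
time: 13.4
position: [0.5245, 0.3446, 0.1067]
tool_rot: [0.731, -0.682, -0.001, 0.01]
ft_force: [-0.5, 0.5, -1.0]
grip_width: 0.0653
```

Call:
carry_out([
  [[-0.3,0.4,0],0.4,0.25],
  [[-0.2,0.3,0],0.4,0.25],
  [[0,0.1,-0.7],0,0.25],
  [[0,0,-0.7],0,0.25],
  [[0,0,0],0,0.25],
  [[0,0,0],0,0.25],
])

```text
time: 14.0
position: [0.5206, 0.3544, 0.0946]
tool_rot: [0.737, -0.676, -0.0, 0.007]
ft_force: [-0.4, 0.1, -0.7]
grip_width: 0.0654
```

Call:
carry_out([
  [[-0.1,-0.2,-0.5],0,0.25],
  [[0,0,0],0,0.6],
  [[0,0,0],0,0.7],
  [[0,0,0],0,0.7],
  [[0,0,0],0,0.8],
  [[0,0,0],0,0.8],
])

```text
time: 14.6
position: [0.5198, 0.3521, 0.0891]
tool_rot: [0.736, -0.676, -0.0, 0.007]
ft_force: [1.1, -0.0, -1.3]
grip_width: 0.0396
```

```bash
python3 -c "
from h import *
st()"
```

```text
t 14.6 pos [0.5198 0.3521 0.0891] yaw -85.14 tilt [-0.0097 -0.0103] F [ 1.1 -0.  -1.3] w 0.0396
```

Call:
carry_out([
  [[0,0,1],0,0.8],
  [[0,0,2],0,0.8],
  [[0,0,3],0,0.8],
  [[0,0,3],0,0.8],
  [[0,0,3],0,0.8],
  [[0,0,3],0,0.8],
  [[0,0,2],0,0.8],
  [[0,0,1],0,0.8],
  [[0,0,0],0,0.8],
])

```text
time: 15.5
position: [0.5163, 0.3503, 0.2789]
tool_rot: [0.737, -0.676, -0.001, 0.009]
ft_force: [0.5, -0.4, -1.2]
grip_width: 0.04
```

Call:
carry_out([
  [[0.8,-4,0.3],0,0.8],
  [[0.8,-4,0.3],0,0.8],
  [[0.9,-4,0.3],0,0.8],
  [[0.9,-4,0.3],0,0.8],
  [[0.9,-4,0.3],0,0.8],
  [[0.9,-4,0.3],0,0.8],
  [[0.9,-4,0.3],0,0.8],
  [[0.9,-4,0.3],0,0.8],
  [[0.9,-4,0.3],0,0.8],
  [[0,0,0],0,0.8],
])

```text
time: 16.5
position: [0.5885, -0.0224, 0.2932]
tool_rot: [0.738, -0.674, -0.009, 0.017]
ft_force: [0.4, -0.5, -1.1]
grip_width: 0.0398
```

```bash
python3 -c "
from h import *
st()"
```

```text
t 16.5 pos [ 0.5885 -0.0224  0.2932] yaw -84.77 tilt [-0.0359 -0.0128] F [ 0.4 -0.5 -1.1] w 0.0398
```

Call:
carry_out([
  [[0.8,-1.2,-1],0,0.8],
  [[0.8,-1.2,-1.5],0,0.8],
  [[0.8,-1,-1.5],0,0.8],
  [[0.7,-0.8,-1.5],0,0.8],
  [[0,0,-1.5],0,0.8],
  [[0,0,-1.5],0,0.8],
  [[0,0,-1],0,0.8],
  [[0,0,0],0,0.8],
  [[0,0,0],0,0.8],
])

```text
time: 17.4
position: [0.6193, -0.0645, 0.1805]
tool_rot: [0.74, -0.673, -0.016, 0.02]
ft_force: [0.2, -0.5, -0.8]
grip_width: 0.0394
```

```bash
python3 -c "
from h import *
st()"
```

```text
t 17.4 pos [ 0.6193 -0.0645  0.1805] yaw -84.56 tilt [-0.0509 -0.0075] F [ 0.2 -0.5 -0.8] w 0.0394
```

Call:
carry_out([
  [[0.2,0,-0.6],-0.3,0.8],
  [[0,0,-0.8],0,0.8],
  [[0,0,-0.8],0,0.8],
  [[0,0,-0.6],0,0.8],
  [[0,0,0],0,0.8],
  [[0,0,0],0,0.8],
])

```text
time: 18.0
position: [0.6228, -0.0643, 0.1521]
tool_rot: [0.738, -0.674, -0.014, 0.019]
ft_force: [0.4, 0.3, -1.7]
grip_width: 0.0397
```

Call:
carry_out([
  [[-0.2,-0.1,-0.5],0,0.8],
  [[0,0,-0.6],0,0.8],
  [[0,0,-0.6],0,0.8],
  [[0,0,-0.4],0,0.8],
  [[0,0,0],0,0.8],
])

```text
time: 18.5
position: [0.6207, -0.0656, 0.1298]
tool_rot: [0.738, -0.674, -0.014, 0.019]
ft_force: [-0.7, -0.4, -0.7]
grip_width: 0.0393
```

Call:
carry_out([
  [[0,0,-0.4],0,0.8],
  [[0,0,-0.2],0,0.8],
  [[0,0,0],0,0.8],
])

```text
time: 18.8
position: [0.6212, -0.0657, 0.1234]
tool_rot: [0.738, -0.674, -0.014, 0.018]
ft_force: [0.7, -0.7, -1.3]
grip_width: 0.0397
```

Call:
carry_out([
  [[0,0,-0.2],0,0.8],
  [[0,0,-0.1],0,0.8],
  [[0,0,0],0,0.8],
])

```text
time: 19.1
position: [0.621, -0.0658, 0.1219]
tool_rot: [0.738, -0.674, -0.014, 0.019]
ft_force: [0.6, -1.1, -3.8]
grip_width: 0.0399
```

Call:
carry_out([
  [[0,0,0],0,0.8],
  [[0,0,0],0,0.3],
  [[0,0,0],0,0.2],
  [[0,0,0],0,0.2],
  [[0,0,0.5],0,0.2],
  [[0,0,2],0,0.2],
  [[0,0,3],0,0.2],
  [[0,0,3],0,0.2],
  [[0,0,3],0,0.2],
  [[0,0,0],0,0.2],
])

```text
time: 20.1
position: [0.6211, -0.0657, 0.242]
tool_rot: [0.738, -0.674, -0.013, 0.018]
ft_force: [0.4, -0.6, -0.5]
grip_width: 0.0696
```

Call:
carry_out([
  [[-1.1,-3.3,0.5],0,0.2],
  [[-1.1,-3.3,0.5],0,0.2],
  [[-1.1,-3.3,0.5],0,0.2],
  [[-1.1,-3.3,0.5],0,0.2],
  [[-1.1,-3.3,0.5],0,0.2],
  [[-1.1,-3.3,0.5],0,0.2],
  [[-1.1,-3.3,0.5],0,0.2],
  [[-1.1,-3.3,0.5],0,0.2],
  [[-1.1,-3.3,0.5],0,0.2],
  [[0,0,0],0,0.2],
])

```text
time: 21.1
position: [0.5151, -0.3705, 0.2854]
tool_rot: [0.74, -0.672, -0.015, 0.018]
ft_force: [0.2, 0.3, 0.3]
grip_width: 0.0693
```

```bash
python3 -c "
from h import *
st(); 
snap('scene','sG.png'); snap('side','tG.png'); snap('wrist','wG.png')
b=cv2.resize(cv2.imread('pics/sG.png')[80:280,180:400],None,fx=1.8,fy=1.8)
d=cv2.resize(cv2.imread('pics/tG.png')[130:330,160:380],None,fx=1.8,fy=1.8)
cv2.imwrite('pics/G.png',np.hstack([d,b]))"
```

```text
t 21.1 pos [ 0.5151 -0.3705  0.2854] yaw -84.54 tilt [-0.0472 -0.0068] F [0.2 0.3 0.3] w 0.0693
```

View pics/G.png

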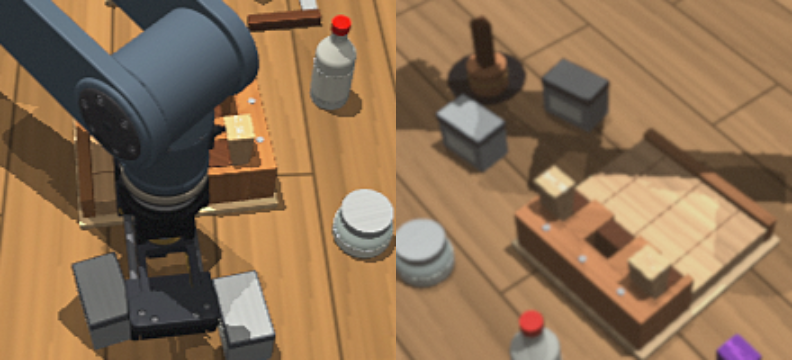

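View pics/wG.png

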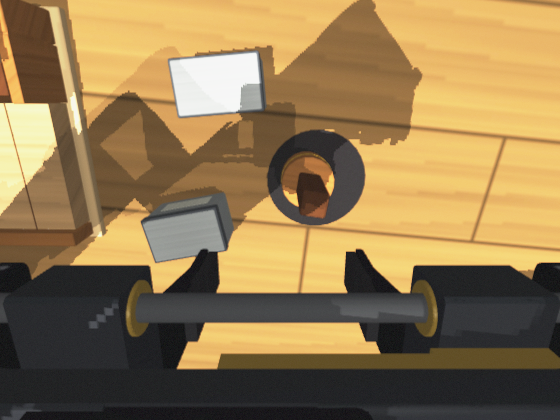

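```bash
python3 -c "
from h import *
c=load('wG'); print(proj(c,(.5115,-.394,.128)),proj(c,(.5115,-.394,0)))
crop('wG',135,40,375,275,3,'cG.png')"
```

```text
(np.float64(310.5822938807534), np.float64(203.22537376119334)) (np.float64(302.4693305034592), np.float64(173.78532026809035))
```

View pics/cG.png

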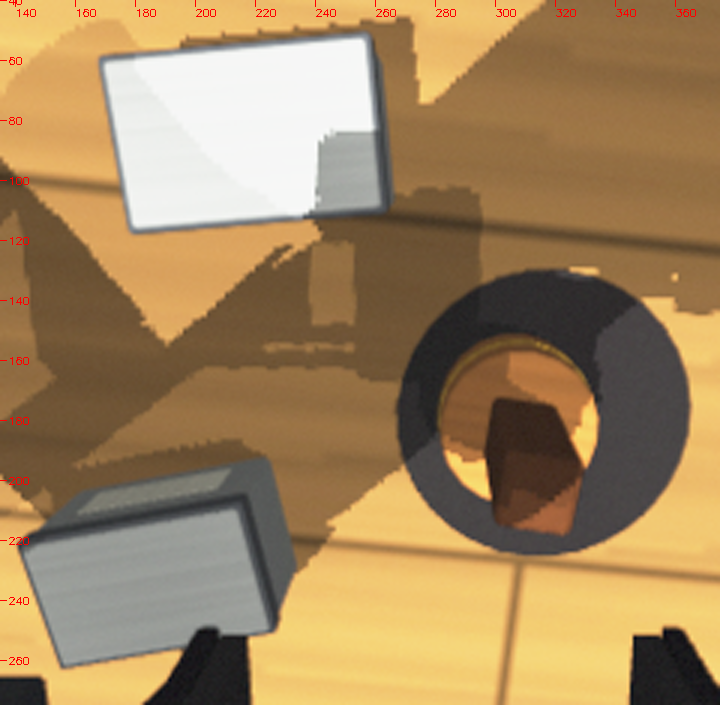

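```bash
python3 -c "
from h import *
c=load('wG'); G=lambda u,v,z:np.round(plane(c,135+u/3,40+v/3,z)[:2],4)
print('handle',[G(*p,.128) for p in [(500,530),(572,535),(584,465),(508,450)]])
print('handle base',[G(*p,.045) for p in [(495,400),(558,408)]])
print('head top ctr',[G(*p,.045) for p in [(441,425),(600,425),(520,347)]])
print('mat',[G(*p,0) for p in [(398,411),(690,411),(545,268),(540,555)]])
for q in ([(100,58),(370,35),(388,208),(132,232)],[(22,548),(240,507),(275,630),(62,666)]):
    r=[G(*p,.07) for p in q]; print('tin',r,np.mean(r,0),[np.linalg.norm(r[i]-r[i-1]).round(4) for i in range(4)], [np.degrees(np.arctan2(*(a-b)[::-1])).round(1) for a,b in ((r[0],r[1]),(r[3],r[2]),(r[0],r[3]),(r[1],r[2]))])
"
```

```text
handle [array([ 0.4971, -0.3872]), array([ 0.4977, -0.4105]), array([ 0.5214, -0.4109]), array([ 0.5239, -0.3865])]
handle base [array([ 0.5215, -0.3871]), array([ 0.5207, -0.4123])]
head top ctr [array([ 0.5093, -0.3669]), array([ 0.5155, -0.4299]), array([ 0.5431, -0.3943])]
mat [array([ 0.5027, -0.3484]), array([ 0.5153, -0.4773]), array([ 0.5701, -0.4051]), array([ 0.4407, -0.4202])]
tin [array([ 0.6277, -0.2425]), array([ 0.6432, -0.3304]), array([ 0.5901, -0.3405]), array([ 0.5735, -0.2525])] [ 0.608625 -0.291475] [np.float64(0.0551), np.float64(0.0893), np.float64(0.0541), np.float64(0.0896)] [np.float64(100.0), np.float64(100.7), np.float64(10.5), np.float64(10.8)]
tin [array([ 0.4508, -0.2089]), array([ 0.4759, -0.2928]), array([ 0.4251, -0.3083]), array([ 0.4004, -0.2227])] [ 0.43805  -0.258175] [np.float64(0.0523), np.float64(0.0876), np.float64(0.0531), np.float64(0.0891)] [np.float64(106.7), np.float64(106.1), np.float64(15.3), np.float64(17.0)]
```

Call:
carry_out([
  [[-0.1,-0.7,-1],-1,0.3],
  [[-0.1,-0.7,-2],-1,0.3],
  [[-0.1,-0.7,-2],-1,0.3],
  [[-0.1,-0.7,-2],-1,0.3],
  [[0,0,-2],-0.5,0.3],
  [[0,0,-1.5],0,0.3],
  [[0,0,-0.5],0,0.3],
  [[0,0,0],0,0.3],
  [[0,0,0],0,0.3],
])

```text
time: 22.15
position: [0.5148, -0.3828, 0.1645]
tool_rot: [0.717, -0.697, -0.022, 0.016]
ft_force: [-0.5, -0.9, -0.2]
grip_width: 0.0606
```

```bash
python3 -c "
from h import *
st()"
```

```text
t 22.15 pos [ 0.5148 -0.3828  0.1645] yaw -88.39 tilt [-0.0532  0.0075] F [-0.5 -0.9 -0.2] w 0.0606
```

Call:
carry_out([
  [[-0.2,-0.8,0],0,0.3],
  [[-0.2,-0.7,0],0,0.3],
  [[0,0,0],0,0.3],
  [[0,0,-0.6],0,0.3],
  [[0,0,-1],0,0.3],
  [[0,0,-0.4],0,0.3],
  [[0,0,0],0,0.3],
  [[0,0,0],0,0.3],
])

```text
time: 22.95
position: [0.5115, -0.4004, 0.1457]
tool_rot: [0.717, -0.697, -0.019, 0.016]
ft_force: [0.0, -0.2, 0.8]
grip_width: 0.0607
```

Call:
carry_out([
  [[0,0.2,-0.6],0,0.3],
  [[0,0,-1],0,0.3],
  [[0,0,-1],0,0.3],
  [[0,0,-1],0,0.3],
  [[0,0,-0.6],0,0.3],
  [[0,0,0],0,0.3],
  [[0,0,0],0,0.3],
])

```text
time: 23.65
position: [0.5112, -0.3974, 0.0988]
tool_rot: [0.717, -0.697, -0.02, 0.016]
ft_force: [-0.4, 0.2, -1.2]
grip_width: 0.061
```

Call:
carry_out([
  [[0,-0.1,0],0,0.6],
  [[0,0,0],0,0.8],
  [[0,0,0],0,0.9],
  [[0,0,0],0,0.9],
  [[0,0,0],0,0.9],
  [[0,0,0],0,0.9],
  [[0,0,0],0,0.9],
], squeeze=50)

```text
time: 24.35
position: [0.5118, -0.399, 0.1003]
tool_rot: [0.717, -0.697, -0.019, 0.016]
ft_force: [0.5, 0.5, 0.1]
grip_width: 0.0261
```

Call:
carry_out([
  [[0,0,1],0,0.9],
  [[0,0,2],0,0.9],
  [[0,0,3],0,0.9],
  [[0,0,3],0,0.9],
  [[0,0,3],0,0.9],
  [[0,0,2.5],0,0.9],
  [[0,0,2],0,0.9],
  [[0,0,1],0,0.9],
  [[0,0,0],0,0.9],
])

```text
time: 25.25
position: [0.5075, -0.3946, 0.2798]
tool_rot: [0.717, -0.697, -0.025, 0.016]
ft_force: [0.1, 0.0, -3.7]
grip_width: 0.0261
```

Call:
carry_out([
  [[1,3.3,0],0.5,0.9],
  [[1,3.3,0],0.5,0.9],
  [[1,3.3,0],0.5,0.9],
  [[1,3.3,0],0.5,0.9],
  [[1,3.3,0],0.5,0.9],
  [[1,3.3,0],0,0.9],
  [[1,3.3,0],0,0.9],
  [[1,3.3,0],0,0.9],
  [[1,3.3,0],0,0.9],
  [[0,0,0],0,0.9],
])

```text
time: 26.25
position: [0.5913, -0.0847, 0.2644]
tool_rot: [0.73, -0.682, -0.037, 0.019]
ft_force: [-0.6, -0.4, -3.8]
grip_width: 0.0262
```

```bash
python3 -c "
from h import *
st()"
```

```text
t 26.25 pos [ 0.5913 -0.0847  0.2644] yaw -86.14 tilt [-0.0803  0.0217] F [-0.6 -0.4 -3.8] w 0.0262
```

Call:
carry_out([
  [[0.5,0.4,-0.2],-0.2,0.9],
  [[0.5,0.4,-0.2],-0.2,0.9],
  [[0.5,0.4,-0.2],-0.2,0.9],
  [[0.5,0.4,-0.2],-0.2,0.9],
  [[0.5,0.2,-0.2],-0.2,0.9],
  [[0,0,0],0,0.9],
  [[0,0,0],0,0.9],
])

```text
time: 26.95
position: [0.617, -0.068, 0.2494]
tool_rot: [0.723, -0.69, -0.039, 0.021]
ft_force: [0.0, -1.0, -3.6]
grip_width: 0.026
```

```bash
python3 -c "
from h import *
st()
b=snap('scene','sH.png');d=snap('side','tH.png')
b=cv2.resize(cv2.imread('pics/sH.png')[130:270,230:400],None,fx=2.3,fy=2.3)
d=cv2.resize(cv2.imread('pics/tH.png')[110:250,190:360],None,fx=2.3,fy=2.3)
cv2.imwrite('pics/H.png',np.hstack([d,b]))"
```

```text
t 26.95 pos [ 0.617  -0.068   0.2494] yaw -87.4 tilt [-0.0863  0.0237] F [ 0.  -1.  -3.6] w 0.026
```

View pics/H.png

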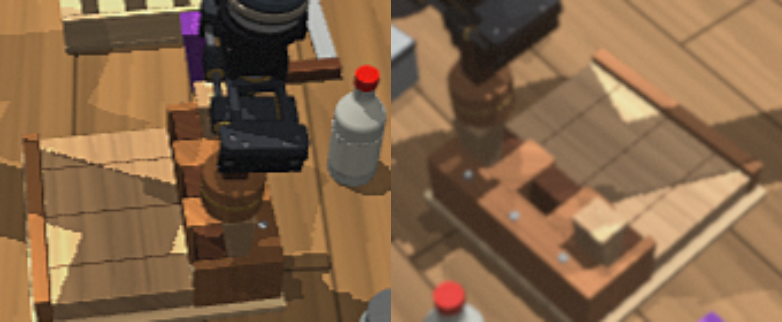

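Call:
carry_out([
  [[-0.1,0.1,-0.4],0,0.9],
  [[0,0,-0.4],0,0.9],
  [[0,0,-0.4],0,0.9],
  [[0,0,-0.4],0,0.9],
])

```text
time: 27.45
position: [0.6158, -0.0677, 0.2343]
tool_rot: [0.723, -0.69, -0.038, 0.021]
ft_force: [-2.4, -0.7, 4.6]
grip_width: 0.0262
```

Call:
carry_out([
  [[0,0,-0.6],0,0.9],
  [[0,0,-0.6],0,0.9],
  [[0,0,-0.6],0,0.9],
])

```text
time: 27.75
position: [0.6144, -0.0682, 0.219]
tool_rot: [0.723, -0.69, -0.038, 0.023]
ft_force: [-3.9, -1.0, 5.1]
grip_width: 0.0263
```

Call:
carry_out([
  [[0,0,-0.6],0,0.9],
  [[0,0,-0.6],0,0.9],
])

```text
time: 27.95
position: [0.6135, -0.0683, 0.2126]
tool_rot: [0.723, -0.69, -0.038, 0.023]
ft_force: [-10.6, 2.8, 45.8]
grip_width: 0.026
```

Call:
carry_out([
  [[0,0,0.5],0,0.9],
  [[0,0,1.5],0,0.9],
  [[0,0,2],0,0.9],
  [[0,0,1.5],0,0.9],
  [[0,0,0],0,0.9],
  [[-0.3,2,0],0,0.9],
  [[-0.3,2.5,0],0,0.9],
  [[-0.3,2.5,0],0,0.9],
  [[-0.3,2.5,0],0,0.9],
  [[0,0,0],0,0.9],
])

```text
time: 28.95
position: [0.5975, 0.0345, 0.26]
tool_rot: [0.722, -0.691, -0.044, 0.023]
ft_force: [0.0, -0.4, -3.3]
grip_width: 0.0263
```

Call:
carry_out([
  [[0.1,1.5,0.1],0,0.9],
  [[0.1,1.5,0.1],0,0.9],
  [[0.1,1.5,0.1],0,0.9],
  [[0.1,1.5,0],0,0.9],
  [[0.1,1,0],0,0.9],
  [[0,0,0],0,0.9],
  [[0,0,0],0,0.9],
])

```text
time: 29.65
position: [0.6002, 0.1115, 0.258]
tool_rot: [0.722, -0.689, -0.046, 0.026]
ft_force: [0.9, -0.7, -4.0]
grip_width: 0.026
```

```bash
python3 -c "
from h import *
st()"
```

```text
t 29.65 pos [0.6002 0.1115 0.258 ] yaw -87.41 tilt [-0.1027  0.0265] F [ 0.9 -0.7 -4. ] w 0.026
```

Call:
carry_out([
  [[0.2,-0.4,-0.3],0,0.9],
  [[0.1,-0.4,-0.4],0,0.9],
  [[0,0,-0.4],0,0.9],
  [[0,0,-0.4],0,0.9],
  [[0,0,0],0,0.9],
])

```text
time: 30.15
position: [0.6037, 0.0999, 0.2415]
tool_rot: [0.721, -0.691, -0.046, 0.026]
ft_force: [0.4, 0.2, -3.4]
grip_width: 0.0263
```

Call:
carry_out([
  [[0,0.2,-0.4],0,0.9],
  [[0,0,-0.5],0,0.9],
  [[0,0,-0.6],0,0.9],
  [[0,0,-0.6],0,0.9],
])

```text
time: 30.55
position: [0.6037, 0.1014, 0.2218]
tool_rot: [0.721, -0.691, -0.045, 0.027]
ft_force: [-2.5, -0.7, 4.9]
grip_width: 0.026
```

Call:
carry_out([
  [[0,0,-0.6],0,0.9],
  [[0,0,-0.6],0,0.9],
  [[0,0,-0.5],0,0.9],
])

```text
time: 30.85
position: [0.6028, 0.1018, 0.2129]
tool_rot: [0.722, -0.69, -0.045, 0.027]
ft_force: [-8.9, -1.0, 33.7]
grip_width: 0.0262
```

Call:
carry_out([
  [[0,0,0.5],0,0.9],
  [[0,0,1.5],0,0.9],
  [[0,0,2],0,0.9],
  [[0,0,1.5],0,0.9],
  [[-0.4,-2.5,0.2],0,0.9],
  [[-0.5,-3,0.2],0,0.9],
  [[-0.5,-3,0.2],0,0.9],
  [[-0.5,-3,0.2],0,0.9],
  [[-0.5,-3,0.2],0,0.9],
  [[-0.5,-3,0.2],0,0.9],
])

```text
time: 31.85
position: [0.5741, -0.0713, 0.2771]
tool_rot: [0.725, -0.687, -0.045, 0.023]
ft_force: [1.5, -1.0, -2.9]
grip_width: 0.0265
```

Call:
carry_out([
  [[-0.5,-3,0.2],0,0.9],
  [[-0.5,-3,0.2],0,0.9],
  [[-0.5,-3,0.2],0,0.9],
  [[-0.5,-3,0.2],0,0.9],
  [[-0.5,-3,0.2],0,0.9],
  [[-0.5,-3,0.2],0,0.9],
  [[-0.5,-3,0.2],0,0.9],
  [[-0.5,-3,0.2],0,0.9],
  [[-0.5,-3,0.2],0,0.9],
  [[0,0,0],0,0.9],
])

```text
time: 32.85
position: [0.5271, -0.3548, 0.2858]
tool_rot: [0.724, -0.688, -0.046, 0.021]
ft_force: [0.3, -0.7, -3.9]
grip_width: 0.0261
```

```bash
python3 -c "
from h import *
st()"
```

```text
t 32.85 pos [ 0.5271 -0.3548  0.2858] yaw -87.14 tilt [-0.0945  0.0329] F [ 0.3 -0.7 -3.9] w 0.0261
```

```bash
python3 -c "
from h import *
c=snap('scene','sI.png')
for p in ((.61399,-.06584,.112),(.59903,.1035,.112)):
  x=np.array([.9961,.088,0]);y=np.array([-.088,.9961,0])
  print([np.round(proj(c,np.array(p)+a*.018*x+b*.02*y),1) for a,b in ((1,1),(1,-1),(-1,-1),(-1,1))])
crop('sI',240,145,400,275,5,'cI.png',10)"
```

```text
[array([269.3, 195. ]), array([258. , 185.5]), array([269.3, 177.5]), array([280.6, 186.7])]
[array([321.6, 238.7]), array([308.7, 227.9]), array([320.1, 218.8]), array([333. , 229.3])]
```

View pics/cI.png

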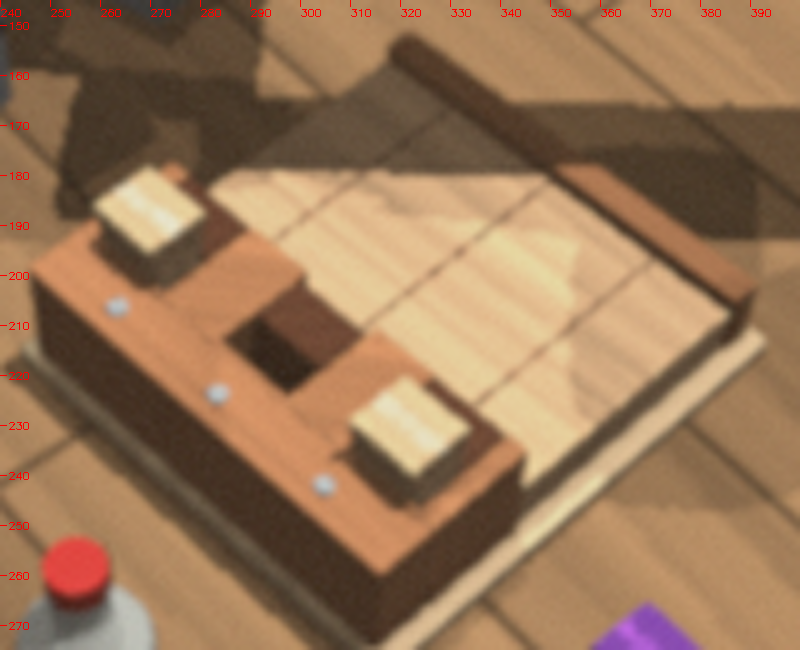

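Call:
carry_out([
  [[-0.3,-1.3,0],0,0.9],
  [[-0.3,-1.3,-1],0,0.9],
  [[-0.3,-1.3,-2],0,0.9],
  [[-0.3,-1.3,-2],0,0.9],
  [[-0.3,-1,-2],0,0.9],
  [[0,0,-2],0,0.9],
  [[0,0,-2],0,0.9],
  [[0,0,-1],0,0.9],
  [[0,0,0],0,0.9],
])

```text
time: 33.8
position: [0.5113, -0.4153, 0.1541]
tool_rot: [0.727, -0.685, -0.049, 0.019]
ft_force: [-0.3, -0.2, -4.2]
grip_width: 0.0261
```

```bash
python3 -c "
from h import *
st()"
```

```text
t 33.8 pos [ 0.5113 -0.4153  0.1541] yaw -86.73 tilt [-0.0968  0.0393] F [-0.3 -0.2 -4.2] w 0.0261
```

Call:
carry_out([
  [[0,0,-0.8],0,0.9],
  [[0,0,-1],0,0.9],
  [[0,0,-1],0,0.9],
  [[0,0,-1],0,0.9],
  [[0,0,-0.6],0,0.9],
  [[0,0,0],0,0.9],
])

```text
time: 34.4
position: [0.5129, -0.416, 0.1088]
tool_rot: [0.727, -0.684, -0.046, 0.019]
ft_force: [-0.6, 0.1, -2.9]
grip_width: 0.026
```

Call:
carry_out([
  [[0,0,-0.4],0,0.9],
  [[0,0,-0.2],0,0.9],
  [[0,0,0],0,0.9],
])

```text
time: 34.7
position: [0.5134, -0.4164, 0.1028]
tool_rot: [0.727, -0.684, -0.046, 0.019]
ft_force: [-0.0, -1.1, -4.1]
grip_width: 0.0259
```

Call:
carry_out([
  [[0,0,-0.2],0,0.9],
  [[0,0,0],0,0.9],
])

```text
time: 34.9
position: [0.5138, -0.417, 0.1019]
tool_rot: [0.727, -0.684, -0.045, 0.019]
ft_force: [-0.5, -0.1, -3.5]
grip_width: 0.026
```

Call:
carry_out([
  [[0,0,-0.1],0,0.9],
  [[0,0,0],0,0.6],
  [[0,0,0],0,0.4],
  [[0,0,0],0,0.3],
  [[0,0,0],0,0.3],
  [[0,0,0.5],0,0.3],
  [[0,0,1.5],0,0.3],
  [[0,0,2],0,0.3],
  [[0,0,2.5],0,0.3],
  [[0,0,2.5],0,0.3],
])

```text
time: 35.9
position: [0.5132, -0.4167, 0.1956]
tool_rot: [0.727, -0.684, -0.046, 0.019]
ft_force: [0.3, -0.4, 0.0]
grip_width: 0.0608
```

Call:
carry_out([
  [[0,1.5,1.5],8,0],
  [[0,1.5,1.5],8,0],
  [[0,1.5,1.5],8,0],
  [[0,1.5,1.5],8,0],
  [[0,1.5,1],8,0],
  [[0,1.5,1],8,0],
  [[0,1.5,1],8,0],
  [[0,1.5,0],8,0],
  [[0,1.5,0],8,0],
  [[0,0,0],8,0],
])

```text
time: 36.9
position: [0.5162, -0.2808, 0.311]
tool_rot: [0.999, -0.03, -0.006, 0.045]
ft_force: [0.4, -0.1, -0.1]
grip_width: 0.0866
```

```bash
python3 -c "
from h import *
st()
snap('scene','sJ.png');snap('side','tJ.png');snap('wrist','wJ.png')
a=cv2.resize(cv2.imread('pics/wJ.png'),None,fx=.75,fy=.75)
b=cv2.resize(cv2.imread('pics/sJ.png')[70:210,170:330],None,fx=2.25,fy=2.25)
cv2.imwrite('pics/J.png',np.hstack([a,b]))"
```

```text
t 36.9 pos [ 0.5162 -0.2808  0.311 ] yaw -3.45 tilt [-0.0154 -0.0888] F [ 0.4 -0.1 -0.1] w 0.0866
```

View pics/J.png

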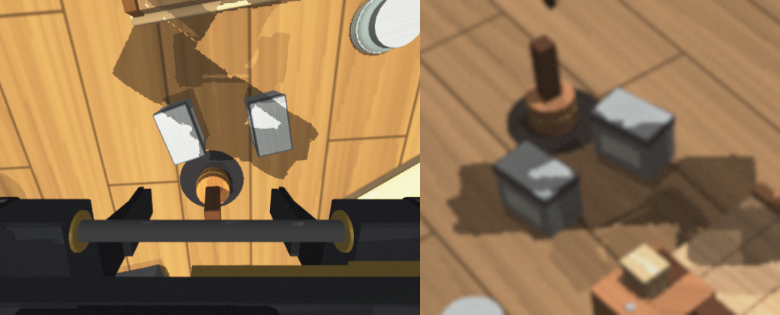

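```bash
python3 -c "
from h import *
crop('wJ',190,110,410,290,3,'cJ.png')"
```

```text
(no output)
```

View pics/cJ.png

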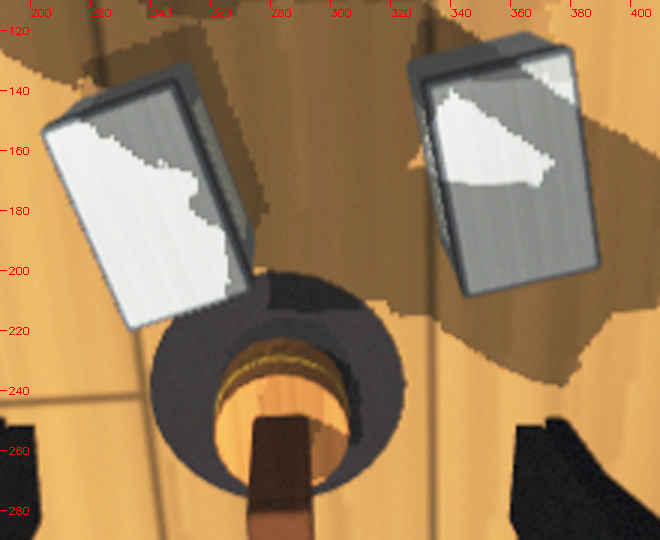

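```bash
python3 -c "
from h import *
c=load('wJ'); G=lambda u,v,z:np.round(plane(c,190+u/3,110+v/3,z)[:2],4)
for q in ([(43,130),(177,80),(251,288),(132,328)],[(428,85),(572,48),(599,265),(466,296)]):
    r=[G(*p,.07) for p in q]; print('tin',r,np.mean(r,0),[np.linalg.norm(r[i]-r[i-1]).round(4) for i in range(4)], [np.degrees(np.arctan2(*(a-b)[::-1])).round(1) for a,b in ((r[1],r[0]),(r[2],r[3]),(r[0],r[3]),(r[1],r[2]))])
print('mat',[G(*p,0) for p in [(151,383),(405,383),(277,271),(278,496)]]); print('head',[G(*p,.045) for p in [(216,425),(348,425)]], G(282,360,.045))
"
```

```text
tin [array([ 0.426 , -0.2598]), array([ 0.48  , -0.2443]), array([ 0.5016, -0.3304]), array([ 0.4503, -0.3451])] [ 0.464475 -0.2949  ] [np.float64(0.0887), np.float64(0.0562), np.float64(0.0888), np.float64(0.0534)] [np.float64(16.0), np.float64(16.0), np.float64(105.9), np.float64(104.1)]
tin [array([ 0.575 , -0.2525]), array([ 0.6289, -0.2424]), array([ 0.6439, -0.3296]), array([ 0.59  , -0.3397])] [ 0.60945 -0.29105] [np.float64(0.0885), np.float64(0.0548), np.float64(0.0885), np.float64(0.0548)] [np.float64(10.6), np.float64(10.6), np.float64(99.8), np.float64(99.8)]
mat [array([ 0.4424, -0.4051]), array([ 0.5717, -0.4133]), array([ 0.5107, -0.3487]), array([ 0.5027, -0.4765])]
head [array([ 0.4785, -0.407 ]), array([ 0.54  , -0.4108])] [ 0.5114 -0.3755]
```

Call:
carry_out([
  [[1.2,-0.1,-1],2,0],
  [[1.2,-0.1,-1.5],2,0],
  [[1.2,-0.1,-2],2,0],
  [[1.2,-0.1,-2],2,0],
  [[1.2,-0.1,-2],2,0],
  [[1.2,-0.1,-2],2,0],
  [[1.2,-0.1,-2],2,0],
  [[0.8,0,-2],0,0],
  [[0,0,-1],0,0],
  [[0,0,0],0,0],
], squeeze=40)

```text
time: 38.05
position: [0.617, -0.2922, 0.1353]
tool_rot: [0.995, 0.09, -0.002, 0.043]
ft_force: [-0.5, 0.4, 0.1]
grip_width: 0.0866
```

```bash
python3 -c "
from h import *
st()"
```

```text
t 38.05 pos [ 0.617  -0.2922  0.1353] yaw 10.3 tilt [ 0.0035 -0.0855] F [-0.5  0.4  0.1] w 0.0866
```

Call:
carry_out([
  [[-0.4,0,0],0,0],
  [[-0.3,0,-1],0,0],
  [[0,0,-1.5],0,0],
  [[0,0,-1.5],0,0],
  [[0,0,-1.5],0,0],
  [[0,0,-1],0,0],
  [[0,0,-0.5],0,0],
  [[0,0,0],0,0],
])

```text
time: 38.85
position: [0.6089, -0.293, 0.0607]
tool_rot: [0.995, 0.089, -0.001, 0.043]
ft_force: [-0.1, 0.3, 0.1]
grip_width: 0.0873
```

Call:
carry_out([
  [[0,0,-0.5],0,0],
  [[0,0,0],0,0.3],
  [[0,0,0],0,0.5],
  [[0,0,0],0,0.6],
  [[0,0,0],0,0.6],
  [[0,0,0],0,0.6],
])

```text
time: 39.45
position: [0.6098, -0.2937, 0.0572]
tool_rot: [0.995, 0.09, -0.001, 0.045]
ft_force: [0.3, -0.3, -1.9]
grip_width: 0.056
```

Call:
carry_out([
  [[0,0,0.5],0,0.6],
  [[0,0,1],0,0.6],
  [[0,0,1],0,0.6],
  [[0,0,1],0,0.6],
  [[0,0,0.5],0,0.6],
  [[0,0,0],0,0.6],
  [[0,0,0],0,0.6],
  [[0,0,0],0,0.6],
])

```text
time: 40.25
position: [0.609, -0.2927, 0.1002]
tool_rot: [0.995, 0.089, -0.001, 0.044]
ft_force: [-0.6, -1.5, -3.1]
grip_width: 0.0556
```

```bash
python3 -c "
from h import *
st()"
```

```text
t 40.25 pos [ 0.609  -0.2927  0.1002] yaw 10.25 tilt [ 0.0057 -0.0871] F [-0.6 -1.5 -3.1] w 0.0556
```

Call:
carry_out([
  [[0,0,0],0,0.6],
  [[0,0,0],0,0.6],
  [[0,0,-0.8],0,0.6],
  [[0,0,-1],0,0.6],
  [[0,0,-1],0,0.6],
  [[0,0,-0.8],0,0.6],
  [[0,0,0],0,0.6],
])

```text
time: 40.95
position: [0.6074, -0.2918, 0.0582]
tool_rot: [0.995, 0.089, -0.003, 0.042]
ft_force: [-0.3, 0.9, -3.3]
grip_width: 0.0557
```

Call:
carry_out([
  [[0,0,-0.15],0,0.6],
  [[0,0,0],0,0.6],
  [[0,0,0],0,0.3],
  [[0,0,0],0,0],
  [[0,0,0],0,0],
  [[0,0,0.5],0,0],
  [[0,0,1.5],0,0],
  [[0,0,2.5],0,0],
  [[0,0,2.5],0,0],
  [[0,0,2],0,0],
])

```text
time: 41.95
position: [0.6084, -0.2925, 0.1537]
tool_rot: [0.995, 0.09, -0.002, 0.043]
ft_force: [0.4, -0.1, 0.4]
grip_width: 0.087
```

Call:
carry_out([
  [[-2,0,0.5],1,0],
  [[-2,0,0.5],1,0],
  [[-2,0,0.5],1,0],
  [[-2,0,0],1,0],
  [[-2,0,0],1,0],
  [[-2,0,0],0.3,0],
  [[-1.5,0,0],0,0],
  [[-1,0,0],0,0],
  [[0,0,0],0,0],
  [[0,0,0],0,0],
])

```text
time: 42.95
position: [0.465, -0.2963, 0.1893]
tool_rot: [0.989, 0.138, 0.012, 0.054]
ft_force: [-0.2, 0.6, -0.4]
grip_width: 0.0867
```

```bash
python3 -c "
from h import *
st()"
```

```text
t 42.95 pos [ 0.465  -0.2963  0.1893] yaw 15.88 tilt [ 0.0381 -0.1035] F [-0.2  0.6 -0.4] w 0.0867
```

Call:
carry_out([
  [[0,0,-1],0,0],
  [[0,0,-2],0,0],
  [[0,0,-2],0,0],
  [[0,0,-2],0,0],
  [[0,0,-2],0,0],
  [[0,0,-1.5],0,0],
  [[0,0,-0.5],0,0],
  [[0,0,0],0,0],
  [[0,0,0],0,0],
])

```text
time: 43.85
position: [0.4718, -0.2973, 0.0718]
tool_rot: [0.988, 0.14, 0.014, 0.056]
ft_force: [-0.5, -0.1, -0.7]
grip_width: 0.0871
```

Call:
carry_out([
  [[-0.4,0.1,-0.6],0,0],
  [[-0.3,0.1,-0.5],0,0],
  [[0,0,0],0,0],
  [[0,0,0],0,0],
])

```text
time: 44.25
position: [0.4653, -0.2959, 0.062]
tool_rot: [0.988, 0.14, 0.016, 0.058]
ft_force: [0.2, 0.0, -0.1]
grip_width: 0.087
```

```bash
python3 -c "
from h import *
st()"
```

```text
t 44.25 pos [ 0.4653 -0.2959  0.062 ] yaw 16.16 tilt [ 0.0475 -0.1097] F [ 0.2  0.  -0.1] w 0.087
```

Call:
carry_out([
  [[0,0,-0.4],0,0],
  [[0,0,0],0,0.3],
  [[0,0,0],0,0.5],
  [[0,0,0],0,0.6],
  [[0,0,0],0,0.6],
  [[0,0,0],0,0.6],
], squeeze=55)

```text
time: 44.85
position: [0.4646, -0.2963, 0.0583]
tool_rot: [0.988, 0.14, 0.015, 0.058]
ft_force: [-3.0, -1.2, -1.3]
grip_width: 0.0557
```

Call:
carry_out([
  [[0,0,0.5],0,0.6],
  [[0,0,1],0,0.6],
  [[0,0,1.5],0,0.6],
  [[0,0,1.5],0,0.6],
  [[0,0,0.5],0,0.6],
  [[0,0,0],0,0.6],
  [[0,0,0],0,0.6],
])

```text
time: 45.55
position: [0.4607, -0.2914, 0.1068]
tool_rot: [0.989, 0.14, 0.011, 0.052]
ft_force: [0.6, 0.0, -7.5]
grip_width: 0.0556
```

```bash
python3 -c "
from h import *
st()"
```

```text
t 45.55 pos [ 0.4607 -0.2914  0.1068] yaw 16.11 tilt [ 0.037  -0.0991] F [ 0.6  0.  -7.5] w 0.0556
```

Call:
carry_out([
  [[0,0,1],0,0.6],
  [[0,0.3,2],0,0.6],
  [[0,0.5,2],0,0.6],
  [[0,0.5,2],0,0.6],
  [[0,0.5,1],0,0.6],
  [[0.2,1,0],0,0.6],
  [[0.3,2,0],-1,0.6],
  [[0.3,2.5,0],-1,0.6],
  [[0.3,2.5,0],-1,0.6],
  [[0.3,2.5,0],-1,0.6],
])

```text
time: 46.55
position: [0.4713, -0.1627, 0.185]
tool_rot: [0.994, 0.1, 0.006, 0.048]
ft_force: [0.8, 0.8, -8.0]
grip_width: 0.0555
```

Call:
carry_out([
  [[0.2,2.5,0],-1,0.6],
  [[0.2,2.5,0],-1,0.6],
  [[0.2,2.5,0],-1,0.6],
  [[0.2,2.5,0],-1,0.6],
  [[0.2,2.5,0],-1,0.6],
  [[0.2,2.5,0],-1,0.6],
  [[0.2,1,0],0,0.6],
  [[0,0,0],0,0.6],
  [[0,0,0],0,0.6],
])

```text
time: 47.45
position: [0.479, 0.0129, 0.1773]
tool_rot: [0.998, 0.049, -0.003, 0.044]
ft_force: [-0.7, -0.0, -7.3]
grip_width: 0.0555
```

```bash
python3 -c "
from h import *
st()"
```

```text
t 47.45 pos [0.479  0.0129 0.1773] yaw 5.56 tilt [-0.0014 -0.0876] F [-0.7 -0.  -7.3] w 0.0555
```

Call:
carry_out([
  [[0.4,-0.3,-0.5],0,0.6],
  [[0.4,-0.3,-1],0,0.6],
  [[0,0,-1.2],0,0.6],
  [[0,0,-1.2],0,0.6],
  [[0,0,-1],0,0.6],
  [[0,0,-0.5],0,0.6],
  [[0,0,0],0,0.6],
  [[0,0,0],0,0.6],
])

```text
time: 48.25
position: [0.4906, -0.0008, 0.1179]
tool_rot: [0.998, 0.045, -0.002, 0.045]
ft_force: [-0.9, 0.6, -8.5]
grip_width: 0.0557
```

```bash
python3 -c "
from h import *
st()"
```

```text
t 48.25 pos [ 0.4906 -0.0008  0.1179] yaw 5.11 tilt [ 0.0003 -0.0897] F [-0.9  0.6 -8.5] w 0.0557
```

Call:
carry_out([
  [[-0.2,0.4,0],0,0.6],
  [[-0.1,0.3,-0.4],0,0.6],
  [[0,0,-0.4],0,0.6],
  [[0,0,0],0,0.6],
])

```text
time: 48.65
position: [0.4884, 0.0069, 0.1107]
tool_rot: [0.998, 0.045, -0.0, 0.045]
ft_force: [-0.0, 0.5, -8.6]
grip_width: 0.0555
```

Call:
carry_out([
  [[-0.1,0,-0.3],0,0.6],
  [[0,0,-0.2],0,0.6],
  [[0,0,0],0,0.6],
])

```text
time: 48.95
position: [0.4875, 0.0071, 0.1055]
tool_rot: [0.998, 0.045, 0.0, 0.045]
ft_force: [0.4, 0.5, -7.5]
grip_width: 0.0556
```

Call:
carry_out([
  [[0,0,-0.2],0,0.6],
  [[0,0,-0.1],0,0.6],
  [[0,0,0],0,0.6],
])

```text
time: 49.25
position: [0.4877, 0.0074, 0.1047]
tool_rot: [0.998, 0.045, 0.001, 0.046]
ft_force: [0.8, -1.3, -7.7]
grip_width: 0.0555
```

Call:
carry_out([
  [[0,0,-0.2],0,0.6],
  [[0,0,0],0,0.6],
])

```text
time: 49.45
position: [0.4878, 0.0079, 0.1044]
tool_rot: [0.998, 0.045, 0.002, 0.045]
ft_force: [-0.0, -1.0, -6.7]
grip_width: 0.0556
```

Contact begins (descent resisted, load dropping). Release and retreat.

Call:
carry_out([
  [[0,0,-0.1],0,0.6],
  [[0,0,0],0,0.4],
  [[0,0,0],0,0.2],
  [[0,0,0],0,0],
  [[0,0,0],0,0],
  [[0,0,0.5],0,0],
  [[0,0,1.5],0,0],
  [[0,0,2.5],0,0],
  [[0,0,3],0,0],
  [[0,0,3],0,0],
])

```text
time: 50.45
position: [0.489, 0.0072, 0.2102]
tool_rot: [0.998, 0.045, 0.001, 0.045]
ft_force: [0.6, -0.2, 0.7]
grip_width: 0.0868
```

Call:
carry_out([
  [[0,1.5,2],0,0],
  [[0,3,2],0,0],
  [[0,4,1],0,0],
  [[0,4,0],0,0],
  [[0,4,0],0,0],
  [[0,4,0],0,0],
  [[0,4,0],0,0],
  [[0,4,0],0,0],
  [[0,0,0],0,0],
  [[0,0,0],0,0],
])

```text
time: 51.45
position: [0.4934, 0.3024, 0.2735]
tool_rot: [0.998, 0.042, 0.014, 0.044]
ft_force: [0.3, -0.6, -0.5]
grip_width: 0.087
```

```bash
python3 -c "
from h import *
st()
snap('scene','sK.png');snap('side','tK.png')
crop('sK',170,70,400,280,3,'cK.png'); crop('tK',190,110,400,400,2,'cL.png')"
```

```text
t 51.45 pos [0.4934 0.3024 0.2735] yaw 4.93 tilt [ 0.0315 -0.0876] F [ 0.3 -0.6 -0.5] w 0.087
```

View pics/cK.png

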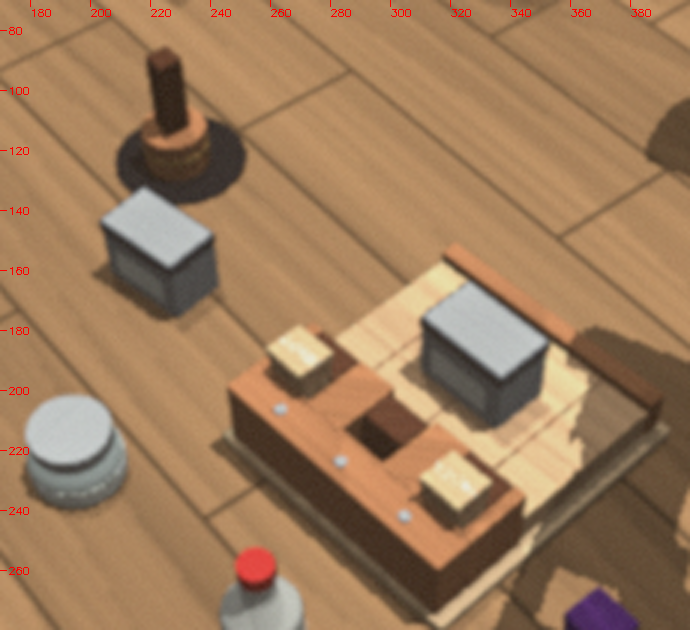

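View pics/cL.png

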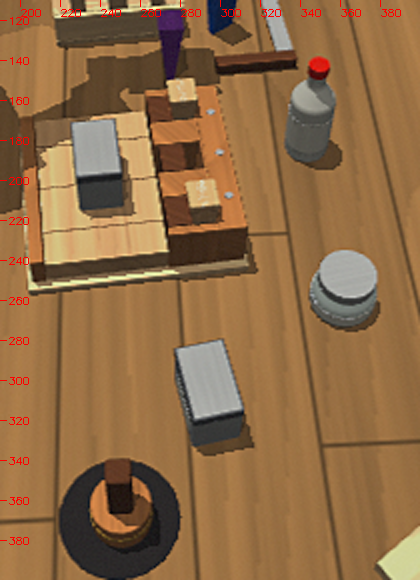

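```bash
python3 -c "
from h import *
c=load('sK'); s=load('tK')
r=[plane(c,170+u/3,70+v/3,.115)[:2] for u,v in ((470,281),(547,343),(500,380),(423,318))]; print(np.round(r,3),np.mean(r,0))
r=[plane(s,190+u/2,110+v/2,.115)[:2] for u,v in ((72,124),(115,118),(123,169),(79,176))]; print(np.round(r,3),np.mean(r,0),'target .4856 .0081')
for p in ((.61399,-.06584,.112),(.59903,.1035,.112)): print(np.round((np.array(proj(c,p))-(170,70))*3), np.round((np.array(proj(s,p))-(190,110))*2))
robot.hand_in()"
```

```text
[[ 0.464 -0.032]
 [ 0.46   0.055]
 [ 0.513  0.06 ]
 [ 0.519 -0.026]] [0.48893273 0.01411275]
[[ 0.459  0.049]
 [ 0.513  0.057]
 [ 0.522 -0.027]
 [ 0.469 -0.036]] [0.4907607  0.01077685] target .4856 .0081
[298. 348.] [201. 193.]
[453. 476.] [181.  91.]
the job is handed in; nothing more can be done
```

The job is handed in at about 51 s of the 210 s limit. My last checks found nothing out of place.

- **Wedges:** Only two of the three wedges were in the rack. They stand tip down in slots 1 and 3, driven home with the mallet. Each stopped dead with its top 112 mm above the bench, the home height, at 46 N and 34 N. In the final pictures both tops lie within 1–3 px of where home should be. I left the blue and purple look-alikes alone.
- **Mallet:** It stands on its head on the mat, about 4 mm from the centre.
- **Tins:** The tin between the jig and the wax jar pulled about 3.1 N when lifted, and the one nearer the robot about 7.5 N. The lighter one is back upright on the bench. The heavier one stands upright on the panel, about 4–7 mm from the middle by the two views.
- **Bystanders:** The arm did not touch the glue bottle, wax jar or try square.

**Two oddities:** The nearer tin was knocked about 4.5 cm aside during the run, so I located it again before lifting it. The tool also drifted up to about 6° out of vertical. I allowed for that when placing things, and everything released still stands upright.

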